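# Cycle the bench test press: ratchet its brake lever into the notch, then release it

## Task

Press the circuit board in the bench press: swing the brake lever down over its ratchet, without forcing it, until the pawl drops into the deep detent notch and the red release button pops up, then let go and leave it clamped for a moment with your hand off the press. Then push the release button fully in and keep it in until the lever has swung all the way back up by itself, and let go; leave the board in its nest and the things on the bench where they are.

Things in the scene. Friction and masses are not known exactly. Their poses are not given: they have to be found in the camera images.
- press: blue and grey bench press, base plate 175 x 130 mm, fixed to the bench; place and yaw differ each time. Origin: on the bench near the middle of the base; z up, its front (the handle's side) looks along its own -x, the lever and its toothed ring are on its +y side. The head's flat top is 205 mm over the bench and carries the release button.
- lever_hinge (a point): point on the horizontal hinge axis of the brake lever (axis along the press's y), 150 mm above the bench, in the plane of the middle of the handle
- lever_grip: black rubber handle of the brake lever: bar 22 mm thick, 110 mm long, two red rings, along the press's y in front of the press; turns freely on its axis. Origin: its middle, on its axis, 160 mm from the hinge axis. Lever up, it is 139 mm ahead of and 80 mm above the hinge (30 degrees over the horizontal). Push it down from above or grip it across; never over 45 N.
- brake_lever (a joint): lever angle in rad: 0 fully up (home), grows as the handle goes down. A damped spring lifts it, 2-10 N at the handle; from the notch it swings home in about 1 s. Going down, the pawl slides, clicks over three teeth 0.11 rad apart (they hold if let go), then drops in a deep notch that blocks it both ways (a stop giving 1 mm per 2 N, play 0.05). Notch: 0.45 to 0.9, differs each time; find by touch.
- release_button (a joint): button position in m, along its downward push: about 0 at rest (to -0.001); up to 3 mm out as the pawl passes teeth; -0.005 with the pawl in the deep notch (popped up, green band shows); +0.0025 pushed in to its stop. The pawl is clear of teeth and notch above 0; push it to about 0.0015 or more. That takes 6 to 18 N. Let go early, the pawl catches the notch or a tooth again.
- button_top (a point): middle of the top face of the red round release button (32 mm in diameter) on the press head, 219 mm above the bench at rest, 224 mm when popped up; moves with the button, which is pushed straight down
- press_foot: white foot of the press, 56 x 52 mm and 6 mm thick, with four brass pins 18 mm long under it, which the lever lowers 26 mm per rad onto the board (it is spring loaded and gives). Origin: on the foot's axis, 50 mm under its plate
- board: green circuit board 64 x 60 mm, 2 mm thick, lying loose in the nest on the press's base, 20 mm above the bench. Origin: middle of its underside
- grease_pot: red grease tin with white lid, 65 mm in diameter, 44 mm high, a bystander; origin in the middle of its underside
- tape_roll: roll of tan tape, 94 mm in diameter, 25 mm high, a bystander; origin in the middle of its underside

How it is judged:
On the way, in this order (a step that is already met when the one before it is completed fails the run):
1. the lever is held in the deep notch (button popped up by more than 3.5 mm, lever more than 0.35 rad down), the foot presses on the board, and the robot touches nothing, for half a second (value of joint release_button below -0.0035 m and value of joint brake_lever above 0.35 rad and contact force between press_foot and board above 0.5 N and contact force between each of the fingers, the arm and anything else below 0.5 N), for 0.5 s.
2. the release button is pushed in (value of joint release_button above 0.0007 m), for 0.05 s.
At the end, for the whole second after the job is handed in: the lever is home (within 0.06 rad of fully up), the button is at its rest height (within about 2 mm), and the board lies at rest within 10 mm of where it was (value of joint brake_lever below 0.06 rad and value of joint release_button between -0.002 and 0.0015 m and distance of board from where it was at the start of the episode below 0.01 m and linear speed of board below 0.02 m/s); the robot touches nothing.
It fails at once if the lever is forced: more than 45 N on its handle (contact force between any of the fingers, the arm and lever_grip above 45 N).
It fails at once if a bystander is moved by more than 3 cm (distance of any of grease_pot, tape_roll from where it was at the start of the episode above 0.03 m).
It also fails if it takes over 48 s, if anything falls off the work surface, if the arm or the gripper's body presses on something with over 40 N, if the wrist force passes 120 N, or if a joint passes its speed limit or range.

## Robot

A 7-joint arm with a two-finger parallel gripper is mounted at the origin on a cart in front of the work surface, level with it; the furniture and walls round the work are solid. World frame = base frame: x ahead of the robot, y to its left, z up, the work surface at z = 0. Lengths are in m, angles in rad, forces in N, time in s.
With the tool pointing down it reaches from about 0.425 to 0.875 m from the base axis. Payload 4.7 kg.
Tool frame: the origin (TCP) lies at the centre of the arm's flange, where the gripper is bolted on; the fingertips stand 182 mm ahead of it and the grasp point (between the pads) lies 164 mm ahead of it; z points along the fingers, y is the direction in which the jaws open and shut (so a half turn about z gives the same grasp; the last joint's range is limited). The gripper opens to 87 mm and grips with 3 to 60 N. Pads are 19 mm wide; open, the fingers measure 117 mm over their backs; the gripper's body (75 mm by 190 mm) begins 51 mm behind the grasp point.
Start: joints at [-1.334, 0.321, -0.07, 1.45, 0.023, 1.371, -0.057], TCP at [0.144, 0.634, 0.405] pointing down, gripper open.
Joint ranges: [-2.86, 2.86], [-0.3, 2.09], [-1.38, 1.24], [0.06, 2.45], [-1.56, 4.7], [0.09, 2.05], [-2.69, 2.69]. Speed limits (rad/s): [2.57, 2.57, 3.14, 3.14, 3.14, 3.14, 3.14].

## Interface

Orientations are given as a rotation vector (axis times angle).
In Python, from bench import get_state, get_image, close_job, spot_in, masks_of gives the robot as it stands.
- The arm moves only by the tool arm_command, never from a script. Its argument "motion" is a list that holds one entry, the list of rows, each a list of 5 numbers: the closure, from -1 (fully open) to 1 (shut), so that 0 is half open, then the shift along the tool's x, y, z in m, then the turn about the tool's z in rad. A call has 1 to 12 rows; each row is the pose to reach, as a shift and turn from the pose commanded when the call began, along the tool's axes at that moment; what a row does not reach only later rows make up. A row lasts 1/8 s, in which the tool goes at most 62.5 mm and 10.7 degrees, less where a joint would pass 70% of its speed; a pose out of reach is approached as far as the arm can. A call with a gripper value outside its range is refused whole. The fingers move at their own pace and stop on an object; "grip_force" is the grip in N (left out, the last holds). Time passes only in rows, so rows that repeat a pose let the fingers close. It gives the time, the measured TCP pose, the force and the opening at its end, in the units of the state.
- get_state(): the state, without advancing time (a new reading comes with each control period).
- get_image(name): name is "scene" or "side" or "wrist"; returns a dict with "img" (384x512x3 uint8, red, green, blue), "vertical_fov" (degrees; the focal length in pixels is half the picture's height over the tangent of half this angle, whatever the lens; pixels are square), "cx", "cy" (the principal point, pixels), "D" ([k1, k2, p1, p2, k3] as OpenCV has them; the pictures are not rectified), "rvec" (rotation vector, rad) and "tvec" (3), from world to camera coordinates, as OpenCV has them; the wrist camera has in their place "mount" (4x4, takes a point from camera to tool coordinates, whose origin is the TCP and whose axes are the flange's). Camera axes: x right, y down, z forward; pixel columns grow to the right and rows downward; lengths in m; the calibration is good to about 2 mm. A picture is of the moment at which its call begins: read the wrist's pose just before it. There is no depth.
- close_job(): hands the job in, once; it reports no verdict.
Trained networks look in a picture, given as the dict that the camera call returned (one of the last four; its "shot" number tells which), for a name from the list of things; names that differ only in an ending like _2 or _b are one class to them, and where a whole thing is asked for, a point or a joint stands for the part that bears it (a point fixed in the world has none). Each returns a list of dicts, best first, with "score" (0 to 1); they miss things now and then, are a little off and sometimes report something else, mostly with a low value. They report only what shows in the picture. A call takes as long as a camera call.
- spot_in(picture, label): "box" ([left, top, right, bottom] in pixels, round what is visible of it).
- masks_of(picture, label): "region" (384x512 bool, what is visible of it) and "box" ([left, top, right, bottom] in pixels, round what is visible of it).
The state is a dict: "time": time; "joint_positions": joint angles; "qd": joint speeds; "joint_torque": joint torques, N m; "position": TCP position; "tool_rot": TCP orientation; "ft_force": force on the tool from outside, world axes, zero at the start; "torque": the same for the moment, N m; "grip_width": opening from 0.0 (shut) to 1.0 (fully open).
Only numpy, scipy, OpenCV 4.12 (cv2) and the standard library are available. Lean on these libraries where they do the work, as an engineer would, in place of code of your own. Each camera call takes 0.05 s, during which the arm holds its last target. There are 200 camera calls.

## Working session

There is one attempt and no reset: what is moved stays moved. The work goes in short steps, Python scripts to look and compute and a tool call to move; the robot and the scene stay as the last step left them, time stands still between calls to the robot, and variables do not carry over. Pictures are saved under pics/ and viewed, on a budget of 10 in all, crops included, one or two more only if the job needs it, and the job is handed in when it is done.

Besides the shell and the picture viewer there is one more tool, called after "Request:" as name(argument=value, ...), one argument or row to a line, values as JSON. arm_command: Moves the arm, as the interface text tells. Its arguments: {"type":"object","properties":{"motion":{"type":"array"},"grip_force":{"type":"number"}},"required":["motion"]}

```bash
ls; mkdir -p pics; cat > h.py <<'E'
import numpy as np, cv2
from bench import *
from scipy.spatial.transform import Rotation as R
def K(p):
    f=p["img"].shape[0]/2/np.tan(np.radians(p["vertical_fov"])/2)
    return np.array([[f,0,p["cx"]],[0,f,p["cy"]],[0,0,1.]])
def ext(p,s=None):
    if "rvec" in p: return R.from_rotvec(np.ravel(p["rvec"])).as_matrix(),np.ravel(p["tvec"])
    T=np.eye(4);T[:3,:3]=R.from_rotvec(s["tool_rot"]).as_matrix();T[:3,3]=s["position"]
    M=np.linalg.inv(T@np.array(p["mount"]));return M[:3,:3],M[:3,3]
def ray(p,uv,s=None):
    Rm,t=ext(p,s);n=cv2.undistortPoints(np.array([[uv]],float),K(p),np.array(p["D"],float))[0,0]
    return -Rm.T@t,Rm.T@np.array([n[0],n[1],1])
def atz(p,uv,z,s=None):
    c,d=ray(p,uv,s);return c+d*(z-c[2])/d[2]
def proj(p,X,s=None):
    Rm,t=ext(p,s);return cv2.projectPoints(np.array(X,float).reshape(-1,3),cv2.Rodrigues(Rm)[0],t,K(p),np.array(p["D"],float))[0][:,0]
def tri(*rs):
    A=0;b=0
    for c,d in rs:
        d=d/np.linalg.norm(d);P=np.eye(3)-np.outer(d,d);A=A+P;b=b+P@c
    return np.linalg.solve(A,b)
def save(p,n): cv2.imwrite("pics/"+n,p["img"][:,:,::-1])
E
python3 - <<'E'
from h import *
print(get_state())
ps={}
for n in("scene","side"):
    p=get_image(n);save(p,n+"0.png");ps[n]=p
    for l in("press","lever_grip","release_button","board","grease_pot","tape_roll","press_foot"):
        for r in masks_of(p,l)[:2]:
            m=r["region"];ys,xs=np.nonzero(m);print(n,l,round(r["score"],2),np.round(r["box"]),xs.mean().round(1),ys.mean().round(1))
E
```

```text
pics
{'time': 0.0, 'joint_positions': array([-1.3339152 ,  0.32184555, -0.07012073,  1.4516975 ,  0.02259893,
        1.3708112 , -0.0568977 ]), 'qd': array([-0.0006975 ,  0.00020123,  0.00167311, -0.00019644,  0.00036615,
        0.00045213,  0.00031765]), 'joint_torque': array([-3.11277090e-04, -4.91296148e+01, -4.03993204e-01, -3.12523520e+01,
       -6.39570644e-02,  4.36169305e-02,  1.59606743e-04]), 'position': array([0.14357744, 0.63372643, 0.40363551]), 'tool_rot': array([-3.49100630e-01, -3.12200170e+00,  3.09345217e-03]), 'ft_force': array([-0.82208981, -0.20288326, -0.10622132]), 'torque': array([ 0.08013517, -0.00607092,  0.02381473]), 'grip_width': 1.001400929922029}
scene press 0.74 [157. 134. 252. 226.] 214.8 176.3
scene lever_grip 0.87 [163. 167. 204. 184.] 181.3 174.4
scene release_button 0.39 [216. 136. 228. 146.] 221.9 139.7
scene board 0.42 [206. 198. 228. 210.] 218.1 205.2
scene grease_pot 0.82 [322. 222. 347. 245.] 333.0 233.8
scene tape_roll 0.73 [164. 166. 203. 183.] 181.1 174.3
scene tape_roll 0.72 [311. 251. 335. 270.] 322.4 256.8
scene press_foot 0.76 [207. 189. 227. 205.] 218.0 196.9
side press 0.72 [151. 174. 279. 271.] 202.3 230.0
side press 0.63 [130. 174. 279. 326.] 187.3 248.1
side lever_grip 0.59 [255. 171. 275. 205.] 268.1 188.0
side release_button 0.44 [154. 183. 172. 197.] 161.7 188.1
side board 0.62 [185. 276. 224. 300.] 206.1 290.1
side grease_pot 0.75 [154. 182. 183. 274.] 161.2 189.3
side grease_pot 0.61 [230. 198. 246. 212.] 234.4 203.6
side tape_roll 0.55 [153. 182. 184. 275.] 162.4 192.5
side press_foot 0.73 [197. 266. 223. 287.] 206.6 274.4
```

```bash
python3 - <<'E'
from h import *
ps=[get_image(n) for n in("scene","side")]
a=cv2.resize(ps[0]["img"][90:300,130:390],None,fx=2.9,fy=2.9,interpolation=2)
save({"img":a},"sc.png")
a=cv2.resize(ps[1]["img"][140:350,100:360],None,fx=2.9,fy=2.9,interpolation=2)
save({"img":a},"sd.png")
def pt(a,b): 
    X=tri(ray(ps[0],a),ray(ps[1],b));print(X.round(4),proj(ps[0],X)-a,proj(ps[1],X)-b)
pt([221.9,139.7],[161.7,188.1])
pt([181.3,174.4],[268.1,188])
pt([218.1,205.2],[206.1,290.1]); pt([218,196.9],[206.6,274.4])
pt([333,233.8],[234.4,203.6])
print(atz(ps[0],[322.4,257],.015),atz(ps[0],[333,234],.022))
E
```

```text
[0.6253 0.2984 0.2179] [[-0.06672253  0.253321  ]] [[-0.29735702 -0.32473116]]
[0.4418 0.27   0.2347] [[-0.01301893  0.02757837]] [[-0.03678659 -0.0315447 ]]
[0.5595 0.2793 0.0158] [[ 0.1955472  -0.38017004]] [[0.55483775 0.45754669]]
[0.56   0.2772 0.0506] [[-0.18351683  0.37270621]] [[-0.52833154 -0.44899387]]
[ 0.6662 -0.0675  0.0317] [[ 0.8548936  -2.04112868]] [[1.77754975 1.57335523]]
[ 0.58291722 -0.08060933  0.015     ] [ 0.6651351  -0.06674139  0.022     ]
```

View pics/sc.png

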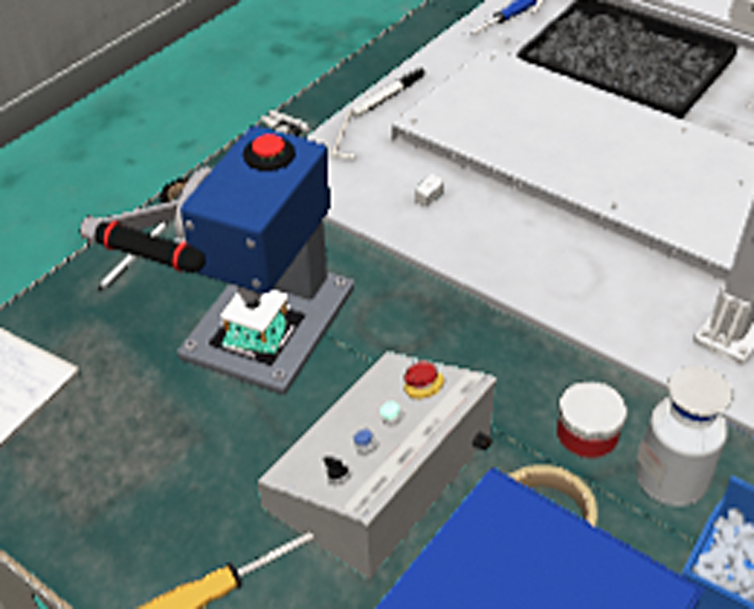

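View pics/sd.png

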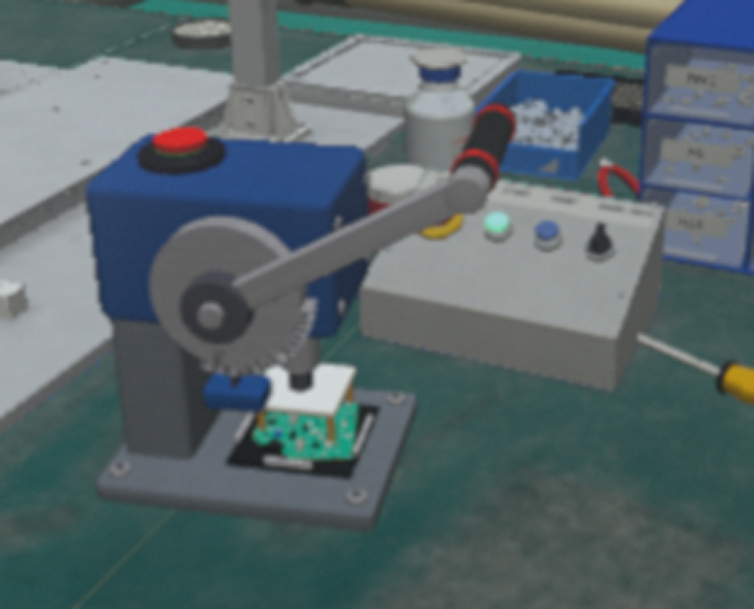

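The scene view shows the press at the left with its front toward the robot. In the crop the handle is at (150,245), the button at (267,147), and the base screws at (190,345), (278,375) and (340,283). Next I'll refine the yaw.

```bash
python3 - <<'E'
from h import *
ps=[get_image(n) for n in("scene","side")]
f=lambda u:np.array(u)/2.9+[130,90]
g=lambda u:np.array(u)/2.9+[100,140]
A,B,C=[atz(ps[0],f(u),.013)for u in((190,345),(278,375),(340,283))]
print("base screws",A,B,C,np.degrees(np.arctan2(*(C-B)[1::-1])),np.degrees(np.arctan2(*(A-B)[1::-1]))-90, np.linalg.norm(A-B),np.linalg.norm(B-C))
A,B,C=[atz(ps[1],g(u),.013)for u in((357,495),(396,398),(119,467))]
print("side: ",A,B,C,np.degrees(np.arctan2(*(A-B)[1::-1]))-90,np.degrees(np.arctan2(*(C-A)[1::-1])))
# handle: red rings
r1=tri(ray(ps[0],f((107,233))),ray(ps[1],g((483,160))))
r2=tri(ray(ps[0],f((182,256))),ray(ps[1],g((500,115))))
print("rings",r1,r2,np.degrees(np.arctan2(*(r1-r2)[1::-1]))-90)
h=tri(ray(ps[0],f((150,245))),ray(ps[1],g((489,140))));print(h)
# fit yaw, origin: grip + button
E
```

```text
base screws [0.50598102 0.32675039 0.013     ] [0.5299731  0.22277665 0.013     ] [0.6760683  0.25626465 0.013     ] 12.910334407966861 12.993644449769846 0.10670594075676215 0.1498841295725513
side:  [0.50583161 0.31646171 0.013     ] [0.52951814 0.21379035 0.013     ] [0.65476004 0.35082807 0.013     ] 12.990983465325272 12.993982020206117
rings [0.42903975 0.30730551 0.23822246] [0.44773719 0.23549516 0.23607137] 14.59421104740889
[0.44177938 0.26892621 0.23422049]
```

Request:
arm_command(
  motion=[
    [[1,-0.02,-0.015,-0.06,-0.05],[1,-0.07,-0.055,-0.08,-0.15],[1,-0.12,-0.095,-0.08,-0.25],[1,-0.17,-0.133,-0.08,-0.35],[1,-0.22,-0.172,-0.08,-0.449],[1,-0.27,-0.211,-0.08,-0.449],[1,-0.32,-0.25,-0.08,-0.449],[1,-0.355,-0.277,-0.08,-0.449],[1,-0.37,-0.289,-0.07,-0.449],[1,-0.37,-0.289,-0.06,-0.449],[1,-0.37,-0.289,-0.06,-0.449]],
  ],
  grip_force=10,
)

```text
time: 2.38
position: [0.4395, 0.2716, 0.4638]
tool_rot: [0.358, -3.119, 0.0]
ft_force: [-0.5, 0.2, -0.1]
grip_width: 0.01
```

```bash
python3 - <<'E'
from h import *
s=get_state();p=get_image("wrist");save(p,"w1.png")
print(s["time"],s["position"],R.from_rotvec(s["tool_rot"]).as_matrix().round(3),s["ft_force"],s["grip_width"])
for l in("lever_grip","release_button"):
  for r in masks_of(p,l)[:2]:
    ys,xs=np.nonzero(r["region"]);c=[xs.mean(),ys.mean()]
    print(l,r["score"],r["box"],c,atz(p,c,.235 if l[0]=="l" else .219,s))
x=np.array([.974,.225,0]);y=np.array([-.225,.974,0]);h=np.array([.441,.27,.23])
print(proj(p,[h,h+.05*y,h-.05*y],s).round())
E
```

```text
2.375 [0.43952149 0.27156711 0.46375898] [[-0.974 -0.226 -0.002]
 [-0.226  0.974 -0.   ]
 [ 0.002 -0.    -1.   ]] [-0.50193313  0.18305684 -0.06578718] 0.010311908678560007
lever_grip 0.92 [179.3, 193.1, 327.9, 231.5] [np.float64(257.10313162232165), np.float64(211.13444784553803)] [0.44116557 0.27152863 0.235     ]
lever_grip 0.69 [182.3, 190.7, 352.8, 325.5] [np.float64(266.0721336370539), np.float64(217.99453302961277)] [0.44484859 0.27900717 0.235     ]
[[255. 208.]
 [324. 208.]
 [186. 208.]]
```

View pics/w1.png

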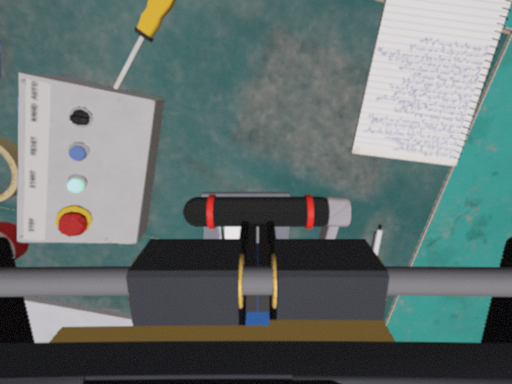

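The wrist view shows the handle at row 212, columns 182–328, parallel to the jaws, with the fingers about 4 mm too far forward. I'll correct that and press along the arc.

Request:
arm_command(
  motion=[
    [[1,-0.004,0,0.025,0],[1,-0.004,0,0.038,0],[1,-0.003,0,0.043,0],[1,0,0,0.049,0],[1,0.003,0,0.055,0],[1,0.006,0,0.062,0],[1,0.009,0,0.07,0],[1,0.011,0,0.078,0],[1,0.013,0,0.085,0],[1,0.013,0,0.085,0]],
  ],
)

```text
time: 3.78
position: [0.428, 0.2677, 0.3809]
tool_rot: [-0.355, 3.12, 0.002]
ft_force: [-0.2, -0.5, 3.3]
grip_width: 0.005
```

```bash
python3 - <<'E'
from h import *
s=get_state();print(s["time"],s["position"],s["ft_force"])
p=get_image("side");a=cv2.resize(p["img"][120:350,100:360],None,fx=2.5,fy=2.5,interpolation=2);save({"img":a},"s2.png")
E
```

```text
3.775 [0.42804235 0.26773509 0.38093707] [-0.23419649 -0.47705351  3.29610565]
```

View pics/s2.png

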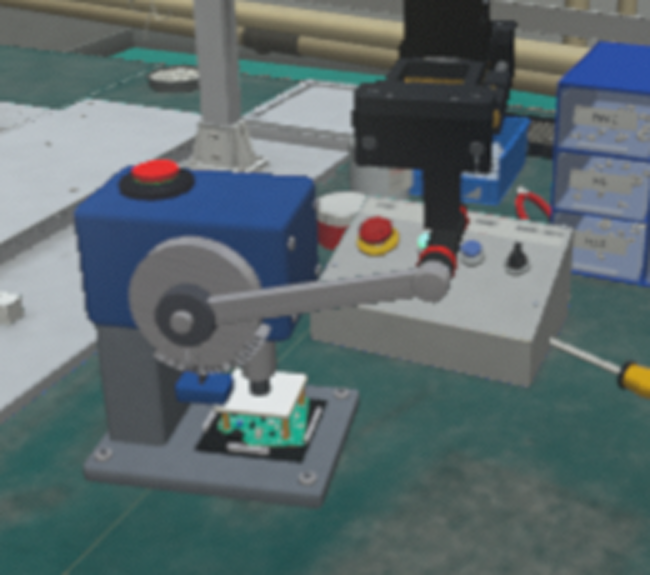

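The lever follows, at about 0.3 rad, with the fingers centred on the grip (crop 440,245). The force is 3.3 N. I'll continue in small steps.

Request:
arm_command(
  motion=[
    [[1,0.001,0,0.004,0],[1,0.0015,0,0.008,0],[1,0.002,0,0.012,0],[1,0.003,0,0.016,0],[1,0.003,0,0.016,0]],
  ],
)

```text
time: 4.45
position: [0.4252, 0.2671, 0.3642]
tool_rot: [-0.355, 3.12, 0.001]
ft_force: [0.4, 1.3, 4.8]
grip_width: 0.008
```

Request:
arm_command(
  motion=[
    [[1,0.0005,0,0.004,0],[1,0.001,0,0.008,0],[1,0.001,0,0.012,0],[1,0.001,0,0.016,0],[1,0.001,0,0.016,0]],
  ],
)

```text
time: 5.08
position: [0.4241, 0.2668, 0.3479]
tool_rot: [-0.355, 3.121, 0.001]
ft_force: [0.1, 1.5, 3.1]
grip_width: 0.008
```

```bash
cat > b.py <<'E'
from h import *
s=get_state();print(s["time"],s["position"],s["ft_force"])
for n in("side","scene"):
    p=get_image(n)
    for r in masks_of(p,"release_button")[:1]:
        ys,xs=np.nonzero(r["region"]);print(n,r["score"],r["box"],xs.mean(),ys.mean(),r["region"].sum())
E
python3 b.py
```

```text
5.075 [0.42407803 0.26681781 0.34785614] [0.06875559 1.50046189 3.07709194]
side 0.58 [154.4, 181.9, 184.8, 273.1] 162.16666666666666 192.1 180
scene 0.49 [216.1, 134.8, 226.4, 143.8] 221.70666666666668 139.53333333333333 75
```

Request:
arm_command(
  motion=[
    [[1,0,0,0.004,0],[1,-0.0005,0,0.008,0],[1,-0.0005,0,0.012,0],[1,-0.0005,0,0.016,0],[1,-0.0005,0,0.016,0]],
  ],
)

```text
time: 5.9
position: [0.4246, 0.2667, 0.3316]
tool_rot: [-0.355, 3.121, 0.0]
ft_force: [-0.1, 1.8, 2.3]
grip_width: 0.003
```

Request:
arm_command(
  motion=[
    [[1,-0.0005,0,0.004,0],[1,-0.001,0,0.008,0],[1,-0.0015,0,0.012,0],[1,-0.002,0,0.016,0],[1,-0.002,0,0.016,0]],
  ],
)

```text
time: 6.52
position: [0.4268, 0.2672, 0.3162]
tool_rot: [-0.354, 3.121, 0.001]
ft_force: [-0.5, 0.9, 6.7]
grip_width: 0.006
```

```bash
python3 b.py
```

```text
6.525 [0.4267704  0.26717283 0.31621346] [-0.51791895  0.86214993  6.7022878 ]
side 0.56 [152.7, 183.9, 184.9, 273.0] 161.6172839506173 191.40740740740742 162
scene 0.37 [217.0, 133.5, 226.7, 141.5] 221.79166666666666 139.80555555555554 72
```

Request:
arm_command(
  motion=[
    [[1,-0.001,0,0.004,0],[1,-0.0015,0,0.008,0],[1,-0.0015,0,0.008,0]],
  ],
)

```text
time: 7.1
position: [0.4282, 0.2675, 0.3079]
tool_rot: [-0.354, 3.121, 0.0]
ft_force: [-1.1, 1.8, 5.7]
grip_width: 0.008
```

```bash
cat >> b.py <<'E'
ps=[get_image(n) for n in("side","scene")]
a=np.hstack([cv2.resize(ps[0]["img"][170:300,140:290],(400,347),interpolation=2),cv2.resize(ps[1]["img"][125:215,155:255],(390,347),interpolation=2)])
import sys;save({"img":a},sys.argv[1])
E
python3 b.py b1.png
```

```text
7.1 [0.42818784 0.26750876 0.30791549] [-1.10206129  1.75080739  5.73120825]
side 0.79 [149.5, 179.1, 174.2, 194.7] 161.13392857142858 187.04464285714286 224
```

View pics/b1.png

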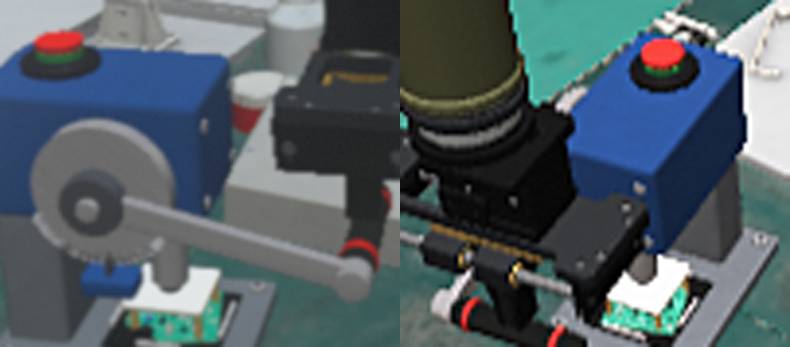

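A green band is showing under the button at crop (62,55) and (665,85), so it is out. I'll push a little more to tell the notch stop from a tooth.

Request:
arm_command(
  motion=[
    [[1,-0.001,0,0.004,0],[1,-0.0015,0,0.007,0],[1,-0.0015,0,0.007,0]],
  ],
)

```text
time: 7.78
position: [0.4297, 0.2678, 0.3017]
tool_rot: [-0.354, 3.121, 0.001]
ft_force: [-1.5, 0.7, 9.4]
grip_width: 0.005
```

Request:
arm_command(
  motion=[
    [[1,-0.001,0,0.003,0],[1,-0.0015,0,0.006,0],[1,-0.0015,0,0.006,0]],
  ],
)

```text
time: 8.15
position: [0.4321, 0.2682, 0.2974]
tool_rot: [-0.354, 3.118, 0.003]
ft_force: [-0.8, -1.0, 17.1]
grip_width: 0.006
```

```bash
python3 b.py b2.png
```

```text
8.15 [0.4321156  0.26824778 0.29743188] [-0.82805603 -0.99132848 17.12867791]
side 0.67 [152.5, 178.8, 187.0, 274.6] 161.49773755656108 189.36651583710406 221
scene 0.58 [217.1, 132.0, 227.4, 143.3] 221.80459770114942 139.1494252873563 87
```

View pics/b2.png

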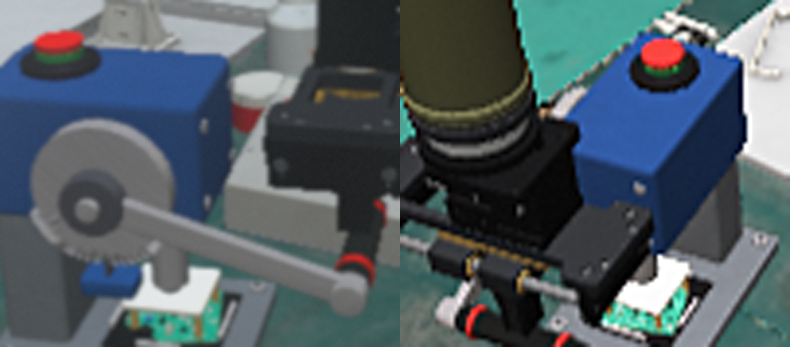

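It stalled at 17 N after 4 mm with the button still out, so the pawl is in the deep notch. Now I'll back off, rise and go over the button.

Request:
arm_command(
  motion=[
    [[1,0.004,0,-0.02,0],[1,0.006,0,-0.06,0],[1,0.006,0,-0.11,0],[1,0,0,-0.155,0],[1,-0.04,-0.003,-0.16,0],[1,-0.09,-0.007,-0.16,0],[1,-0.14,-0.011,-0.16,0],[1,-0.18,-0.014,-0.16,0],[1,-0.195,-0.014,-0.16,0],[1,-0.195,-0.014,-0.16,0],[1,-0.195,-0.014,-0.16,0]],
  ],
)

```text
time: 9.82
position: [0.6235, 0.2979, 0.454]
tool_rot: [0.354, -3.12, 0.001]
ft_force: [-0.6, 0.2, 1.0]
grip_width: 0.006
```

```bash
python3 b.py b3.png; python3 - <<'E'
from h import *
p,q=get_image("scene"),get_image("side")
for X in ([.6253,.2984,.224],):print(proj(p,X),proj(q,X))
print(atz(p,[221.8,139.15],.222),atz(q,[161.1,186.5],.222))
E
```

```text
9.825 [0.62350721 0.29793869 0.45402244] [-0.56252692  0.1979478   1.04963893]
side 0.77 [155.2, 181.9, 183.7, 274.2] 162.6193181818182 192.35795454545453 176
scene 0.54 [213.7, 133.9, 226.6, 143.9] 221.66233766233765 139.07792207792207 77
[[221.62420911 138.19227061]] [[161.07835519 184.39949935]]
[0.62412685 0.29694506 0.222     ] [0.62262662 0.30240243 0.222     ]
```

View pics/b3.png

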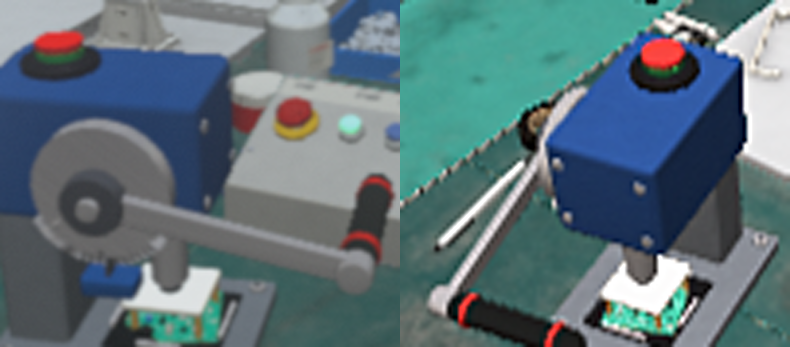

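The press is clamped hands-off, with the band visible and the lever down. I'll wait half a second more, then press the button.

Request:
arm_command(
  motion=[
    [[1,-0.001,0,0,0],[1,-0.001,0,0,0],[1,-0.001,0,0,0],[1,-0.001,0,0,0],[1,-0.001,0,0.02,0],[1,-0.001,0,0.04,0],[1,-0.001,0,0.048,0],[1,-0.001,0,0.053,0],[1,-0.001,0,0.058,0],[1,-0.001,0,0.061,0],[1,-0.001,0,0.061,0],[1,-0.001,0,0.061,0]],
  ],
)

```text
time: 11.72
position: [0.6244, 0.2979, 0.3991]
tool_rot: [-0.354, 3.12, 0.003]
ft_force: [-9.2, -3.7, 18.8]
grip_width: 0.001
```

```bash
python3 b.py b4.png
```

```text
11.725 [0.6243663  0.29786414 0.39910606] [-9.15694396 -3.67334342 18.76786768]
side 0.5 [154.5, 186.4, 184.0, 274.0] 162.32258064516128 194.8548387096774 62
```

View pics/b4.png

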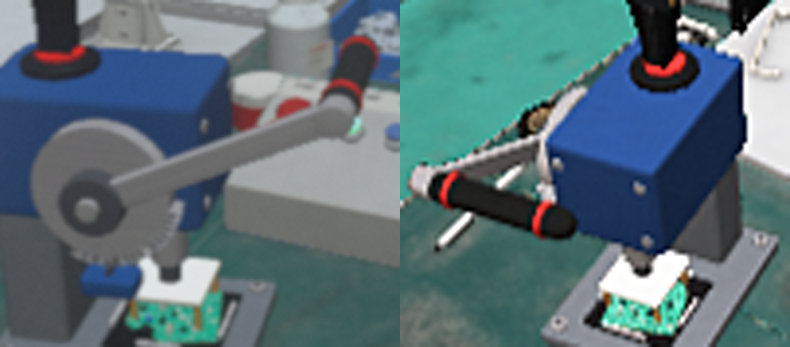

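The lever is swinging up (nearly home) with the button held in at about 19 N. I'll hold 1.25 s longer, then rise.

Request:
arm_command(
  motion=[
    [[1,0,0,0.001,0],[1,0,0,0.001,0],[1,0,0,0.001,0],[1,0,0,0.001,0],[1,0,0,0.001,0],[1,0,0,0.001,0],[1,0,0,0.001,0],[1,0,0,0.001,0],[1,0,0,0.001,0],[1,0,0,0.001,0]],
  ],
)

```text
time: 13.28
position: [0.6243, 0.2978, 0.3991]
tool_rot: [-0.354, 3.12, 0.003]
ft_force: [-9.9, -4.3, 22.1]
grip_width: 0.007
```

Request:
arm_command(
  motion=[
    [[1,0,0,-0.02,0],[1,0,0,-0.06,0],[1,0,0,-0.1,0],[1,0,0,-0.1,0],[1,0,0,-0.1,0],[1,0,0,-0.1,0]],
  ],
)

```text
time: 14.02
position: [0.6249, 0.2985, 0.4909]
tool_rot: [0.354, -3.119, 0.002]
ft_force: [0.0, 0.3, -0.6]
grip_width: -0.001
```

```bash
python3 b.py b5.png; python3 - <<'E'
from h import *
p,q=get_image("scene"),get_image("side")
for l in("lever_grip","board","grease_pot"):
  for im in(p,q):
    for r in masks_of(im,l)[:1]:
      ys,xs=np.nonzero(r["region"]);print(l,r["box"],xs.mean(),ys.mean())
E
```

```text
14.025 [0.62493095 0.29851357 0.49092411] [ 0.02532007  0.32742335 -0.57727976]
side 0.73 [153.1, 182.5, 185.2, 275.0] 162.62910798122067 193.26760563380282 213
scene 0.64 [214.7, 134.5, 226.4, 144.3] 221.56521739130434 139.46376811594203 69
lever_grip [161.5, 162.7, 200.2, 185.0] 182.1453488372093 174.65697674418604
lever_grip [254.8, 174.1, 277.3, 200.0] 267.921568627451 187.81512605042016
board [203.7, 188.8, 228.6, 203.3] 217.9064039408867 196.6206896551724
board [185.5, 278.3, 227.5, 298.1] 205.9920634920635 289.28968253968253
grease_pot [320.7, 224.4, 345.4, 248.3] 333.09411764705885 234.28823529411764
grease_pot [228.9, 196.3, 246.1, 211.7] 234.72985781990522 203.38388625592418
```

View pics/b5.png

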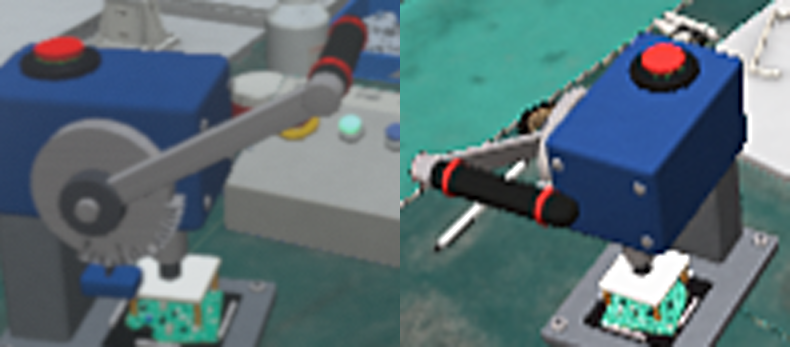

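The lever is back at its starting pixels in both views, the button is at rest, the board is in place and the hand is clear.

```bash
python3 -c "
from bench import *
print(close_job())"
```

```text
the job is handed in; nothing more can be done
None
```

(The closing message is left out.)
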